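Find the stamped parts crate and push it to the dispatch lane

ROBOT

A 6-joint arm with a two-finger parallel gripper is mounted at the origin on the work surface. World frame = base frame: x ahead of the robot, y to its left, z up, the work surface at z = 0. Lengths are in m, angles in rad, forces in N, time in s.
With the tool pointing down it reaches from about 0.25 to 0.775 m from the base axis. Payload 4 kg.
Tool frame: the origin (TCP) lies midway between the tips of the shut fingers; the grasp point (between the pads) lies 19 mm behind it; z points along the fingers, y is the line along which they close (so a half turn about z gives the same grasp; the last joint's range is limited). The gripper opens to 94 mm and grips with 3 to 60 N. Pads are 16 mm wide; open, the fingers measure 119 mm over their backs; the gripper's body (75 mm by 177 mm) begins 78 mm behind the grasp point.
Start: joints at [-1.312, 0.087, 1.371, -0, 1.684, -0.103], TCP at [0.195, -0.514, 0.206] pointing down, gripper open.
Joint ranges: [-3.1, 3.1], [-0.76, 2.03], [0.27, 2.55], [-1.08, 4.22], [0.17, 2.65], [-2.57, 2.57]. Speed limits (rad/s): [2.79, 2.79, 3.14, 3.14, 3.14, 3.14].

INTERFACE

Orientations are given as [roll, pitch, yaw] about the fixed x, y, z axes, in that order (R = Rz(yaw) Ry(pitch) Rx(roll)).
In Python, from bench import get_obs, snapshot, close_job gives the robot as it stands. The module is installed in compiled form; this text tells all that it offers.
- The arm moves only by the tool drive_tool, never from a script. Its argument "commands" is a list of rows, each a list of 6 numbers: the shift along the tool's x, y, z in units of 0.04 m (1.0 is 0.04 m), then the turn, a rotation vector about the tool's x, y, z in units of 0.1 rad (1.0 is 0.1 rad). In form: [[dx, dy, dz, wx, wy, wz], ...]. A call has 1 to 20 rows; each row shifts and turns the commanded pose from where the row before left it, along the tool's axes as they then stand; what a row does not reach is not made up. A row lasts 1/8 s, in which the tool goes at most 62.5 mm and 10.7 degrees, less where a joint would pass 70% of its speed; a pose out of reach is approached as far as the arm can. A call with a number of a shift or a turn outside -1 to 1 is refused whole. A call with a gripper value outside its range is refused whole. "gripper" is the closure, from 0 (fully open) to 1 (shut), set as the call begins (left out, the last holds). The fingers move at their own pace and stop on an object; the grip force is fixed at half the most. Time passes only in rows, so rows that do not move let the fingers close. It gives the time, the measured TCP pose, the force, the opening and the grip force at its end, in the units of the state.
- get_obs(): the state, without advancing time (a new reading comes with each control period).
- snapshot(name): name is "scene" or "top" or "wrist"; returns a dict with "image" (480x640x3 uint8, blue, green, red), "range_z" (480x640 float32, m along the optical axis (not along the pixel's ray), 0 where there is no reading), "fx", "fy", "cx", "cy" (pixels), "rvec" (rotation vector, rad) and "tvec" (3), from world to camera coordinates, as OpenCV has them. Camera axes: x right, y down, z forward; pixel columns grow to the right and rows downward; lengths in m; the calibration is good to about 2 mm. A picture is of the moment at which its call begins.
- close_job(): hands the job in; it is judged then, once.
The state is a dict: "time": time; "joint_positions": joint angles; "qvel": joint speeds; "joint_torque": joint torques, N m; "tool_pos": TCP position; "ee_rot": TCP orientation; "wrist_force": force on the tool from outside, world axes, zero at the start; "wrist_torque": the same for the moment, N m; "width": finger opening in m; "finger_force": force on a finger pad.
Only numpy, scipy, OpenCV 4.12 (cv2) and the standard library are available. Lean on these libraries where they do the work, as an engineer would, in place of code of your own. Each camera call takes 0.05 s, during which the arm holds its last target. There are 200 camera calls.

TASK

One of the two closed grey crates has a round stamp on its underside. Tip both crates over onto a side with the fingertips, one after the other, so that their undersides show, then push the stamped one, still lying on its side, to the middle of the dispatch lane between the two white tape lines. Leave the other one lying on its side outside the lane, lift or carry nothing, and do not disturb the bottle, the tape roll or the screwdriver.

Things in the scene. Friction and masses are not known exactly. Their poses are not given: they have to be found in the camera images.
- crate_a: Crate A: closed grey plastic parts crate, a box 76 mm (own x) by 100 mm (y) by 110 mm high (z), 0.3 to 0.65 kg. Starts upright beside the lane, x roughly away from the robot, one crate on each side. A level push near its top edge tips it without sliding; past about 35 degrees (42 if tipped along its y) it falls onto its side and stays. Origin at the centre of its underside, z towards the lid.
- crate_b: Crate B: the same kind of crate as crate A, same size, mass range, origin and axes. Upright the two look alike; only one of them is stamped underneath.
- crate_a_mid (a point): the centre of crate A's volume, half-way up (55 mm from the underside); same axes as the crate. On the bench it is 55 mm high upright, 38 mm or 50 mm high when the crate lies on a side.
- crate_b_mid (a point): the same point of crate B.
- stamp (a point): the centre of the stamp, a black ring 60 mm across with a bar through it, flat on the underside centre of the stamped crate: it coincides with the origin of whichever crate is the stamped one. It cannot be seen until that crate is tipped; an underside turned away from the robot is seen best by a camera beyond the bench.
- lane: the dispatch lane: two white tape stripes, each 280 mm long and 12 mm wide, flat on the green mat (no height), with 160 mm clear between them. Origin on the bench surface at the middle of the lane; x runs along the stripes, away from the robot, y across the lane to the left.
- bottle: amber glass bottle, 42 mm wide, 100 mm high, standing beyond the screwdriver; origin at the centre of its base. Leave alone.
- tape: red tape roll lying flat, 90 mm across, 20 mm high, beyond the screwdriver; origin at the centre of its underside. Leave alone.
- driver: screwdriver 160 mm long lying across the far end of the lane, just beyond the stripes; its x is its long axis. Leave alone.
Not all that is in view belongs to the job. What is shaped like the crate_b but green is not meant.

How it is judged:
By the outcome, as a careful person would: the job done as asked, in the order asked, and still so for the second after the job is handed in, with the robot touching nothing.
It also fails if it takes over 69 s, if anything falls off the work surface, if the arm or the gripper's body presses on something with over 40 N, if the wrist force passes 120 N, or if a joint passes its speed limit or range.

## Working session

There is one attempt and no reset: what is moved stays moved. The work goes in short steps, Python scripts to look and compute and a tool call to move; the robot and the scene stay as the last step left them, time stands still between calls to the robot, and variables do not carry over. Pictures are saved under pics/ and viewed, at most 10 in all, crops included, and the job is handed in when it is done.

Besides the shell and the picture viewer there is one more tool, called after "Call:" as name(argument=value, ...) on one line, values as JSON. drive_tool: Moves the arm, as the interface text tells. Its arguments: {"type":"object","properties":{"commands":{"type":"array"},"gripper":{"type":"number"}},"required":["commands"]}

```bash
mkdir -p pics
cat > h.py <<'E'
import numpy as np,cv2
from bench import get_obs,snapshot
def cam(s):
    R=cv2.Rodrigues(np.array(s["rvec"],float))[0];t=np.array(s["tvec"],float).ravel()
    return R,t
def ray(s,u,v,z=0.0):
    R,t=cam(s);d=R.T@np.array([(u-s["cx"])/s["fx"],(v-s["cy"])/s["fy"],1.]);c=-R.T@t
    return c+d*(z-c[2])/d[2]
def cloud(s):
    R,t=cam(s);Z=s["range_z"];v,u=np.mgrid[:480,:640]
    P=np.stack([(u-s["cx"])/s["fx"]*Z,(v-s["cy"])/s["fy"]*Z,Z],-1)
    W=(P-t)@R;W[Z==0]=np.nan
    return W
E
python3 - <<'E'
from h import *
import pickle
for n in("scene","top"):
    s=snapshot(n);pickle.dump(s,open(n+".pkl","wb"));cv2.imwrite(f"pics/{n}0.png",s["image"])
    R,t=cam(s);print(n,-R.T@t,s["fx"])
o=get_obs();print(o["time"],o["tool_pos"],o["ee_rot"],o["width"])
E
```

```text
scene [ 1.12889398 -0.50898362  0.88428505] 537.0346385823547
top [0.43827262 0.10119502 1.13238198] 564.6630083785719
0.1 [ 0.19454976 -0.51392441  0.20442109] [-3.13962282e+00 -2.04336488e-04  3.61761081e-01] 0.0937578952403308
```

View pics/scene0.png

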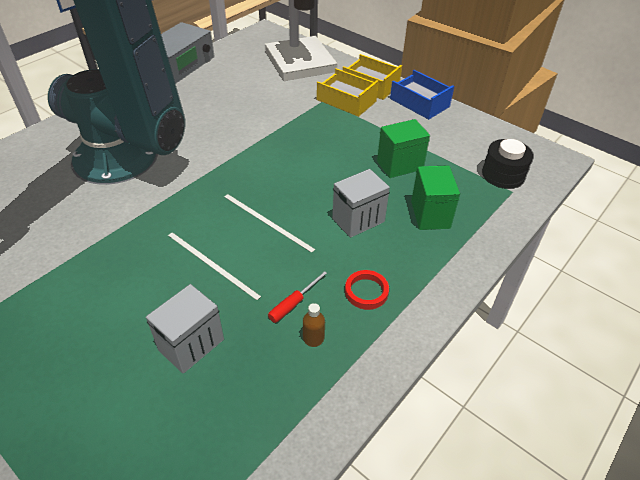

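View pics/top0.png

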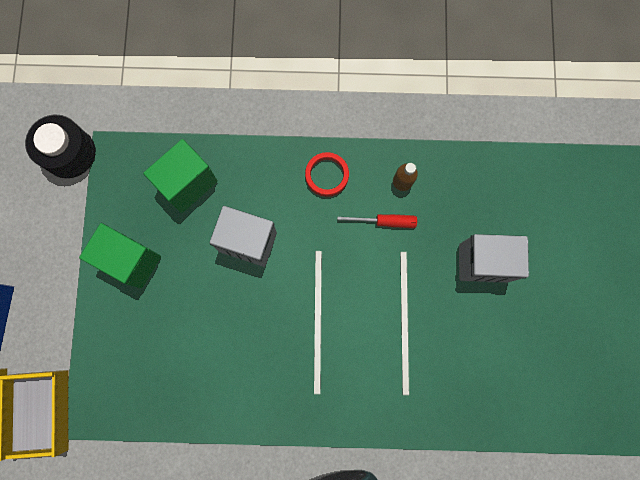

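The grey boxes at top (243,233) / scene (362,203) and top (499,257) / scene (185,325) are the crates. The green boxes at top (178,170) and (115,253) are the look-alikes to ignore.

Next I measure poses and make a close crop.

```bash
cat >> h.py <<'E'
def grey(s,W,lo,hi):
    hsv=cv2.cvtColor(s["image"],cv2.COLOR_BGR2HSV)
    return ((hsv[...,1]<50)&(W[...,2]>lo)&(W[...,2]<hi)&(W[...,0]>.25)&(W[...,0]<.75)&(abs(W[...,1])<.5))
def rects(s,lo,hi):
    W=cloud(s);m=grey(s,W,lo,hi).astype(np.uint8);out=[]
    for c in cv2.findContours(m,0,2)[0]:
        if cv2.contourArea(c)<300: continue
        k=np.zeros_like(m);cv2.drawContours(k,[c],-1,1,-1);z=np.nanmedian(W[...,2][(k&m)>0])
        b=cv2.boxPoints(cv2.minAreaRect(c));P=np.array([ray(s,u,v,z)[:2] for u,v in b])
        ctr=P.mean(0);e=[P[1]-P[0],P[2]-P[1]]
        out.append((np.round(ctr,3),round(float(z),3),[(round(float(np.hypot(*x)),3),round(float(np.degrees(np.arctan2(x[1],x[0]))),1)) for x in e],cv2.minAreaRect(c)[0]))
    return out
E
python3 - <<'E'
from h import *
import pickle
T=pickle.load(open("top.pkl","rb"));S=pickle.load(open("scene.pkl","rb"))
for s in(T,S):
    for r in rects(s,.09,.13): print(r)
    h=cv2.cvtColor(s["image"],cv2.COLOR_BGR2HSV);W=cloud(s)
    m=((h[...,1]<40)&(h[...,2]>200)&(abs(W[...,2])<.012)&(abs(W[...,1])<.3)&(W[...,0]>.2)&(W[...,0]<.75)).astype(np.uint8)
    for c in cv2.findContours(m,0,2)[0]:
        if cv2.contourArea(c)>200:
            P=np.array([ray(s,*p)[:2] for p in cv2.boxPoints(cv2.minAreaRect(c))]);print("stripe",P.round(3).tolist(),P.mean(0))
    r=((h[...,1]>150)&((h[...,0]<15)|(h[...,0]>170))&(W[...,0]>.3)&(W[...,0]<.9)&(abs(W[...,1])<.4)).astype(np.uint8)
    for c in cv2.findContours(r,0,2)[0]:
        if cv2.contourArea(c)>100:
            k=cv2.boundingRect(c);q=W[k[1]:k[1]+k[3],k[0]:k[0]+k[2]];mm=r[k[1]:k[1]+k[3],k[0]:k[0]+k[2]]>0
            print("red",k,np.nanmin(q[mm],0).round(3),np.nanmax(q[mm],0).round(3))
i=np.hstack([cv2.resize(T["image"][190:300,190:300],(380,380)),cv2.resize(T["image"][210:320,440:550],(380,380))]);cv2.imwrite("pics/crop.png",i)
E
```

```text
(array([ 0.593, -0.236]), 0.111, [(0.107, -88.4), (0.079, 177.9)], (499.0, 255.5))
(array([0.622, 0.236]), 0.111, [(0.078, -15.0), (0.104, -107.1)], (241.40000915527344, 232.80001831054688))
stripe [[0.611, -0.073], [0.612, -0.084], [0.333, -0.089], [0.332, -0.078]] [ 0.47184967 -0.08083135]
stripe [[0.329, 0.095], [0.608, 0.099], [0.609, 0.088], [0.33, 0.084]] [0.46897306 0.09149519]
red (377, 215, 40, 13) [ 0.659 -0.101  0.009] [ 0.684 -0.022  0.032]
red (305, 152, 44, 44) [0.721 0.037 0.001] [0.811 0.125 0.027]
(array([ 0.598, -0.241]), 0.109, [(0.115, 93.3), (0.095, -10.3)], (181.97628784179688, 314.0783386230469))
(array([0.628, 0.231]), 0.109, [(0.133, 75.0), (0.102, -37.8)], (361.396728515625, 188.26394653320312))
stripe [[0.331, -0.087], [0.326, -0.075], [0.609, -0.071], [0.611, -0.082]] [ 0.46911597 -0.07871162]
stripe [[0.33, 0.085], [0.324, 0.098], [0.605, 0.102], [0.609, 0.09]] [0.46688553 0.09358049]
red (268, 290, 35, 33) [ 0.649 -0.103 -0.005] [ 0.685 -0.014  0.028]
red (345, 270, 44, 40) [ 0.711  0.035 -0.003] [0.811 0.126 0.024]
```

View pics/crop.png

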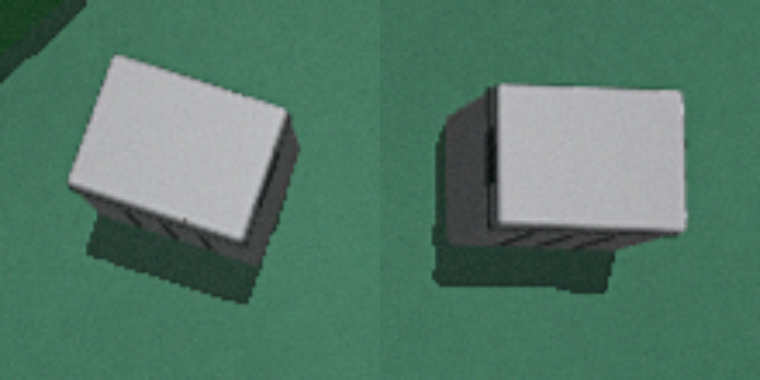

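The crop confirms two grey-lidded crates. The left one is at world (0.622, 0.236), yaw about −16°, and the right one at (0.593, −0.236), yaw about 0. The lane middle is (0.469, 0.006).

I'll tip each towards the robot (−x) so the underside faces the scene camera, starting with the right one.

Call:
drive_tool(commands=[[0, 0, 0, 0, 0, 0.9], [0, 0, 0, 0, 0, 0.9], [0, 0, 0, 0, 0, 0.9], [0, 0, 0, 0, 0, 0.9], [0.86, -0.49, 0, 0, 0, 0], [0.86, -0.49, 0, 0, 0, 0], [0.86, -0.49, 0, 0, 0, 0], [0.86, -0.49, 0, 0, 0, 0], [0.86, -0.49, 0, 0, 0, 0], [0.86, -0.49, 0, 0, 0, 0], [0.86, -0.49, 0, 0, 0, 0], [0.86, -0.49, 0, 0, 0, 0], [0.86, -0.49, 0, 0, 0, 0], [0.86, -0.49, 0, 0, 0, 0], [0.86, -0.49, 0, 0, 0, 0], [0.86, -0.49, 0, 0, 0, 0], [0.86, -0.49, 0, 0, 0, 0], [0.86, -0.49, 0, 0, 0, 0]], gripper=0.5)

```text
time: 2.35
tool_pos: [0.6766, -0.2383, 0.2045]
ee_rot: [-3.141, 0.001, 0.002]
wrist_force: [-0.0, -0.2, 0.1]
width: 0.0471
finger_force: 0.0
```

Call:
drive_tool(commands=[[0, 0, 0.9, 0, 0, 0], [0, 0, 0.9, 0, 0, 0], [0, 0, 0.9, 0, 0, 0], [-0.4, 0, 0, 0, 0, 0], [-0.4, 0, 0, 0, 0, 0], [-0.2, 0, 0, 0, 0, 0], [-0.2, 0, 0, 0, 0, 0], [-0.2, 0, 0, 0, 0, 0], [-0.2, 0, 0, 0, 0, 0], [-0.2, 0, 0, 0, 0, 0], [-0.2, 0, 0, 0, 0, 0], [-0.2, 0, 0, 0, 0, 0], [-0.2, 0, 0, 0, 0, 0], [-0.2, 0, 0, 0, 0, 0], [0, 0, 0, 0, 0, 0], [0, 0, 0, 0, 0, 0], [0, 0, 0, 0, 0, 0]])

```text
time: 4.47
tool_pos: [0.572, -0.2393, 0.0975]
ee_rot: [3.141, -0.0, 0.002]
wrist_force: [-0.1, -0.6, -0.5]
width: 0.0468
finger_force: 0.0
```

Run:
```python
from h import *
for s in(snapshot("top"),):
    for lo,hi in((.06,.095),(.095,.13)):
        for r in rects(s,lo,hi): print(lo,r)
s=snapshot("scene");cv2.imwrite("pics/s1.png",s["image"])
```

```text
0.06 (array([ 0.501, -0.221]), 0.077, [(0.109, -3.6), (0.08, -91.0)], (486.26495361328125, 307.1711120605469))
0.095 (array([0.622, 0.237]), 0.111, [(0.078, -15.0), (0.103, -107.1)], (241.25001525878906, 232.75001525878906))
```

View pics/s1.png

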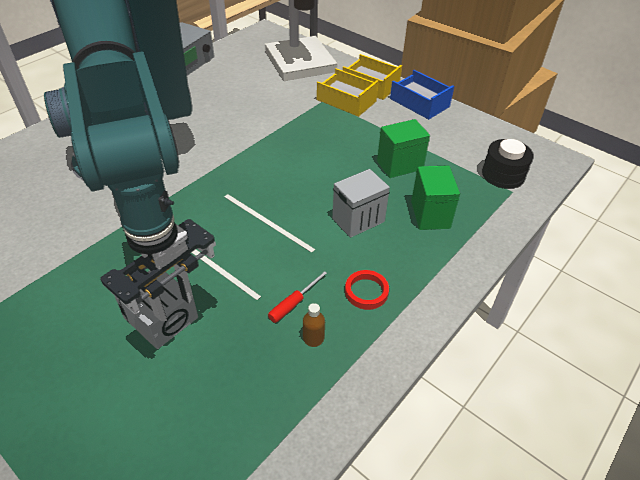

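The right crate is tipped and shows the stamp ring at scene (175,321). Now I'll tip the left crate along its own −x.

Call:
drive_tool(commands=[[0, 0, -0.9, 0, 0, 0], [0, 0, -0.9, 0, 0, 0], [0, 0, -0.9, 0, 0, 0], [0.275, -0.94, 0, 0, 0, 0], [0.275, -0.94, 0, 0, 0, 0], [0.275, -0.94, 0, 0, 0, 0], [0.275, -0.94, 0, 0, 0, 0], [0.275, -0.94, 0, 0, 0, 0], [0.275, -0.94, 0, 0, 0, 0], [0.275, -0.94, 0, 0, 0, 0], [0.275, -0.94, 0, 0, 0, 0], [0.275, -0.94, 0, 0, 0, 0], [0.275, -0.94, 0, 0, 0, 0], [0.275, -0.94, 0, 0, 0, 0], [0.275, -0.94, 0, 0, 0, 0], [0, 0, 0, 0, 0, 0.93], [0, 0, 0, 0, 0, 0.93], [0, 0, 0, 0, 0, 0.93], [0, 0, 0, 0, 0, 0]])

```text
time: 6.95
tool_pos: [0.703, 0.2123, 0.2052]
ee_rot: [3.141, 0.0, -0.276]
wrist_force: [0.6, 0.6, 0.8]
width: 0.0473
finger_force: 0.0
```

Call:
drive_tool(commands=[[0, 0, 0.9, 0, 0, 0], [0, 0, 0.9, 0, 0, 0], [0, 0, 0.9, 0, 0, 0], [-0.4, 0, 0, 0, 0, 0], [-0.4, 0, 0, 0, 0, 0], [-0.2, 0, 0, 0, 0, 0], [-0.2, 0, 0, 0, 0, 0], [-0.2, 0, 0, 0, 0, 0], [-0.2, 0, 0, 0, 0, 0], [-0.2, 0, 0, 0, 0, 0], [-0.2, 0, 0, 0, 0, 0], [-0.2, 0, 0, 0, 0, 0], [-0.2, 0, 0, 0, 0, 0], [-0.2, 0, 0, 0, 0, 0], [0, 0, 0, 0, 0, 0], [0, 0, 0, 0, 0, 0], [0, 0, -0.9, 0, 0, 0], [0, 0, -0.9, 0, 0, 0], [0, 0, -0.9, 0, 0, 0]])

```text
time: 9.32
tool_pos: [0.6031, 0.2403, 0.2064]
ee_rot: [3.141, 0.0, -0.278]
wrist_force: [0.8, -0.3, -0.5]
width: 0.0469
finger_force: 0.0
```

Run:
```python
from h import *
s=snapshot("top")
for lo,hi in((.06,.095),(.095,.13)):
        for r in rects(s,lo,hi): print(lo,r)
s=snapshot("scene");cv2.imwrite("pics/s2.png",s["image"])
```

```text
0.06 (array([ 0.501, -0.236]), 0.077, [(0.107, -88.4), (0.111, 178.0)], (494.5, 307.0))
0.06 (array([0.53 , 0.265]), 0.077, [(0.11, -15.0), (0.103, -106.8)], (226.14999389648438, 284.0500183105469))
```

View pics/s2.png

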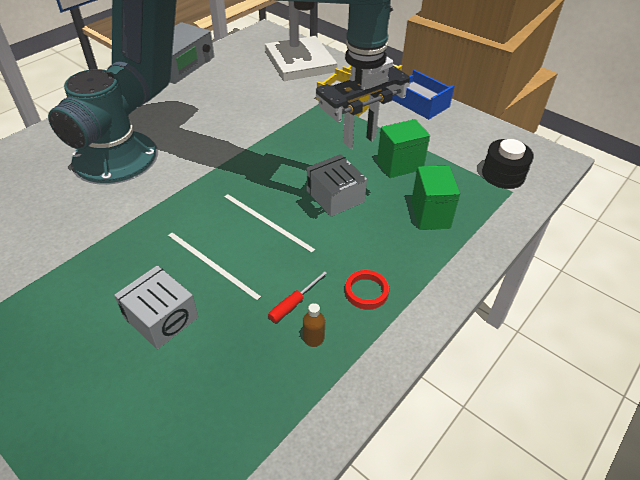

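Both crates lie on their sides. The left underside at scene (345,195) is plain, and the right one is stamped at (175,321). I'll push the stamped one −x by about 32 mm, then +y into the lane.

Call:
drive_tool(commands=[[0, 0, 0, 0, 0, -0.93], [0, 0, 0, 0, 0, -0.93], [0, 0, 0, 0, 0, -0.93], [0, 0.99, 0, 0, 0, 0], [0, 0.99, 0, 0, 0, 0], [0, 0.99, 0, 0, 0, 0], [0, 0.99, 0, 0, 0, 0], [0, 0.99, 0, 0, 0, 0], [0, 0.99, 0, 0, 0, 0], [0, 0.99, 0, 0, 0, 0], [0, 0.99, 0, 0, 0, 0], [0, 0.99, 0, 0, 0, 0], [0, 0.99, 0, 0, 0, 0], [0, 0.99, 0, 0, 0, 0], [0, 0.99, 0, 0, 0, 0], [0, 0, 0.88, 0, 0, 0], [0, 0, 0.88, 0, 0, 0], [0, 0, 0.88, 0, 0, 0], [0, 0, 0.88, 0, 0, 0], [0, 0, 0.88, 0, 0, 0]])

```text
time: 11.92
tool_pos: [0.6028, -0.2344, 0.0265]
ee_rot: [-3.141, 0.002, 0.002]
wrist_force: [0.6, -1.0, 0.3]
width: 0.0473
finger_force: 0.0
```

Call:
drive_tool(commands=[[-0.3, 0, 0, 0, 0, 0], [-0.3, 0, 0, 0, 0, 0], [-0.15, 0, 0, 0, 0, 0], [-0.15, 0, 0, 0, 0, 0], [-0.15, 0, 0, 0, 0, 0], [-0.15, 0, 0, 0, 0, 0], [-0.15, 0, 0, 0, 0, 0], [-0.15, 0, 0, 0, 0, 0], [-0.15, 0, 0, 0, 0, 0], [-0.12, 0, 0, 0, 0, 0], [0, 0, 0, 0, 0, 0], [0.4, 0, 0, 0, 0, 0], [0.4, 0, 0, 0, 0, 0], [0, 0, -0.9, 0, 0, 0], [0, 0, -0.9, 0, 0, 0], [0, 0, -0.9, 0, 0, 0], [0, 0, -0.9, 0, 0, 0]])

```text
time: 14.05
tool_pos: [0.563, -0.2345, 0.1728]
ee_rot: [-3.14, 0.006, 0.001]
wrist_force: [-0.3, -0.3, 0.4]
width: 0.0469
finger_force: 0.0
```

Run:
```python
from h import *
s=snapshot("top")
for r in rects(s,.06,.095): print(r)
```

```text
(array([ 0.471, -0.23 ]), 0.077, [(0.091, -88.4), (0.108, 178.1)], (491.5, 323.5))
(array([0.53 , 0.264]), 0.077, [(0.11, -15.0), (0.103, -106.8)], (226.30001831054688, 284.1000061035156))
```

Call:
drive_tool(commands=[[-0.78, 0.92, 0, 0, 0, 0], [-0.78, 0.92, 0, 0, 0, 0], [-0.78, 0.92, 0, 0, 0, 0], [0, 0, 0, 0, 0, -0.99], [0, 0, 0, 0, 0, -0.99], [0, 0, 0, 0, 0, -0.99], [0, 0, 0, 0, 0, -0.99], [0, 0, 0, 0, 0, -0.99], [0, 0, 0, 0, 0, -0.99], [0, 0, 0, 0, 0, -0.99], [0, 0, 0, 0, 0, -0.99], [0, 0, 0, 0, 0, -0.99], [0, 0, 0, 0, 0, -0.99], [0, 0, 0, 0, 0, -0.99], [0, 0, 0, 0, 0, -0.99], [0, 0, 0, 0, 0, -0.99], [0, 0, 0, 0, 0, -0.99], [0, 0, 0, 0, 0, -0.99], [0, 0, 0, 0, 0, -0.99]])

```text
time: 16.48
tool_pos: [0.4699, -0.3446, 0.1715]
ee_rot: [-3.137, -0.003, 1.589]
wrist_force: [1.0, 0.1, 0.2]
width: 0.0471
finger_force: 0.0
```

Run:
```python
from h import *
s=snapshot("top")
for r in rects(s,.06,.095): print(r)
```

```text
(array([ 0.47 , -0.237]), 0.077, [(0.106, -88.4), (0.11, 178.0)], (495.5, 324.0))
(array([0.53 , 0.264]), 0.077, [(0.11, -15.0), (0.103, -106.8)], (226.3000030517578, 284.1000061035156))
```

Call:
drive_tool(commands=[[0, 0, 0.9, 0, 0, 0], [0, 0, 0.9, 0, 0, 0], [0, 0, 0.9, 0, 0, 0], [0, 0, 0.9, 0, 0, 0], [0.7, 0, 0, 0, 0, 0], [0.3, 0, 0, 0, 0, 0], [0.3, 0, 0, 0, 0, 0], [0.3, 0, 0, 0, 0, 0], [0.3, 0, 0, 0, 0, 0], [0.3, 0, 0, 0, 0, 0], [0.3, 0, 0, 0, 0, 0], [0.3, 0, 0, 0, 0, 0], [0.3, 0, 0, 0, 0, 0], [0.3, 0, 0, 0, 0, 0], [0.3, 0, 0, 0, 0, 0], [0.3, 0, 0, 0, 0, 0], [0.3, 0, 0, 0, 0, 0], [0.3, 0, 0, 0, 0, 0], [0.3, 0, 0, 0, 0, 0], [0.3, 0, 0, 0, 0, 0]])

```text
time: 19.02
tool_pos: [0.4684, -0.1365, 0.0295]
ee_rot: [-3.141, 0.0, 1.586]
wrist_force: [0.2, -2.1, -1.3]
width: 0.0474
finger_force: 1.0
```

Run:
```python
from h import *
s=snapshot("top")
for r in rects(s,.06,.095): print(r)
print(get_obs()["tool_pos"])
```

```text
(array([ 0.468, -0.074]), 0.077, [(0.099, -88.4), (0.108, 179.5)], (407.5, 322.5))
(array([0.53 , 0.264]), 0.077, [(0.11, -15.0), (0.103, -106.8)], (226.300048828125, 284.1000061035156))
[ 0.46827788 -0.13485076  0.02941158]
```

Call:
drive_tool(commands=[[0.3, 0, 0, 0, 0, 0], [0.3, 0, 0, 0, 0, 0], [0.3, 0, 0, 0, 0, 0], [0.3, 0, 0, 0, 0, 0], [0.3, 0, 0, 0, 0, 0], [0.3, 0, 0, 0, 0, 0], [0.2, 0, 0, 0, 0, 0], [0.1, 0, 0, 0, 0, 0], [0, 0, 0, 0, 0, 0], [-0.5, 0, 0, 0, 0, 0], [-0.9, 0, 0, 0, 0, 0], [-0.9, 0, -0.9, 0, 0, 0], [-0.9, 0, -0.9, 0, 0, 0], [-0.9, 0, -0.9, 0, 0, 0], [-0.9, 0, -0.9, 0, 0, 0], [0, 0, 0, 0, 0, 0]])

```text
time: 21.08
tool_pos: [0.4716, -0.2558, 0.1767]
ee_rot: [3.136, 0.003, 1.582]
wrist_force: [-0.5, -0.2, 0.4]
width: 0.047
finger_force: 0.0
```

Run:
```python
from h import *
s=snapshot("top")
for r in rects(s,.06,.095): print(r)
t=snapshot("scene")
for r in rects(t,.07,.095): print("scene",r[:2])
h=cv2.cvtColor(s["image"],cv2.COLOR_BGR2HSV);W=cloud(s)
r=((h[...,1]>150)&((h[...,0]<15)|(h[...,0]>170))).astype(np.uint8)
print([cv2.boundingRect(c) for c in cv2.findContours(r,0,2)[0] if cv2.contourArea(c)>100])
cv2.imwrite("pics/end.png",np.hstack([cv2.resize(s["image"],(400,300)),cv2.resize(t["image"],(400,300))]))
```

```text
(array([0.467, 0.006]), 0.077, [(0.11, 1.2), (0.101, -88.4)], (363.9999694824219, 321.9999694824219))
(array([0.53 , 0.264]), 0.077, [(0.11, -15.0), (0.103, -106.8)], (226.30001831054688, 284.1000061035156))
scene (array([0.466, 0.006]), 0.075)
scene (array([0.531, 0.265]), 0.075)
[(377, 215, 40, 13), (305, 152, 44, 44)]
```

View pics/end.png

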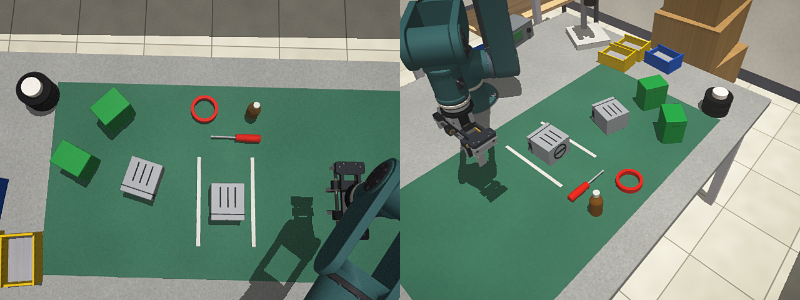

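The stamped crate (left half of the picture, (228,201)) lies centred between the stripes at (0.467, 0.006), against a lane middle of (0.469, 0.006). The plain crate lies at (142,177), outside the lane. The tape roll and screwdriver have the same pixel boxes as at the start, and the bottle is still standing.

```bash
python3 -c "from bench import close_job;print(close_job())"
```

```text
the job is handed in; nothing more can be done
None
```

The job is handed in: both crates were tipped onto their sides, and the stamped one (the right-hand crate) was pushed to within about 2 mm of the lane's middle, with the plain one left outside the lane and the bottle, tape roll and screwdriver not disturbed, in about 21 s.

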